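Unbolt the drying cage with the hooked rod

ROBOT

A 6-joint arm with a two-finger parallel gripper is mounted at the origin on the work surface. World frame = base frame: x ahead of the robot, y to its left, z up, the work surface at z = 0. Lengths are in m, angles in rad, forces in N, time in s.
With the tool pointing down it reaches from about 0.35 to 0.975 m from the base axis. Payload 4.9 kg.
Tool frame: the origin (TCP) lies on the mounting face of the last link; the fingertips stand 173 mm ahead of it and the grasp point (between the pads) lies 155 mm ahead of it; z points along the fingers, y is the line along which they close (so a half turn about z gives the same grasp; the last joint's range is limited). The gripper opens to 85 mm and grips with 20 to 120 N. Pads are 22 mm wide; open, the fingers measure 114 mm over their backs; the gripper's body (76 mm by 85 mm) begins 54 mm behind the grasp point. The pads swing forward as they close: fully open they stand 13 mm farther back than shut.
Start: joints at [1.171, 0.053, 1.613, -0, 1.476, -0.119], TCP at [0.173, 0.601, 0.405] pointing down, gripper open.
Joint ranges: [-3.01, 3.01], [-1.01, 2.22], [0.06, 2.58], [-1.02, 4.17], [0.09, 2.62], [-3.14, 3.14]. Speed limits (rad/s): [2.57, 2.57, 3.14, 3.14, 3.14, 3.14].

INTERFACE

Orientations are given as a rotation vector (axis times angle).
In Python, from station import monitor, eyes, finish_job gives the robot as it stands. The module is installed in compiled form; this text tells all that it offers.
- The arm moves only by the tool step_arm, never from a script. Its argument "commands" is a list of rows, each a list of 3 entries, a list of its own where there are three numbers: the opening in per cent of the stroke, from 0 (shut) to 100 (fully open), then the shift along the tool's x, y, z in mm, then the turn about the tool's z in degrees. In form: [[hand, [x, y, z], yaw], ...]. A call has 1 to 12 rows; each row is the pose to reach, as a shift and turn from the pose commanded when the call began, along the tool's axes at that moment; what a row does not reach only later rows make up. A row lasts 1/8 s, in which the tool goes at most 62.5 mm and 10.7 degrees, less where a joint would pass 70% of its speed; a pose out of reach is approached as far as the arm can. A call with a gripper value outside its range is refused whole. The fingers move at their own pace and stop on an object; "squeeze" is the grip in N (left out, the last holds). Time passes only in rows, so rows that repeat a pose let the fingers close. It gives the time, the measured TCP pose, the force, the opening and the grip force at its end, in the units of the state.
- monitor.get_obs(): the state, without advancing time (a new reading comes with each control period).
- eyes.get_image(name): name is "scene" or "top" or "wrist"; returns the picture (480x640x3 uint8, red, green, blue); there is no depth.
- eyes.camera_info(name): a dict with "camera_matrix" (3x3 intrinsics, pixels), "extrinsics" (4x4, takes a point from camera to world coordinates). Camera axes: x right, y down, z forward; pixel columns grow to the right and rows downward; lengths in m; the calibration is good to about 2 mm. The wrist camera is an equidistant fisheye: a pixel r from the principal point sees the ray r / f radians off the axis. A picture is of the moment at which its call begins: read the wrist's pose just before it. camera_info takes no time and is no camera call; for the wrist camera it gives the pose at the moment of the call.
- finish_job(): hands the job in; it is judged then, once.
The state is a dict: "t": time; "q": joint angles; "dq": joint speeds; "effort": joint torques, N m; "tool_pos": TCP position; "tool_rot": TCP orientation; "contact_force": force on the tool from outside, world axes, zero at the start; "wrist_torque": the same for the moment, N m; "opening": finger opening in m; "grip_force": force on a finger pad.
Only numpy, scipy, OpenCV 4.12 (cv2) and the standard library are available. Lean on these libraries where they do the work, as an engineer would, in place of code of your own. Each camera call takes 0.05 s, during which the arm holds its last target. There are 200 camera calls.

TASK

Take the hooked rod from its wooden rest, reach it in under the wire hood of the drying cage, hook the bolt's upright tab from behind and draw the bolt back until you feel it come up hard against its stop; keep a firm pull of about 15 N on it there for a second so that it seats, but never load the bolt or the cage with more than 20 N. Do not touch the bolt with the gripper, and leave the tub, the brush pot and the pastel box alone. Then lay the rod back on its rest, hook hanging down as it was, and let go.

Things in the scene. Friction and masses are not known exactly. Their poses are not given: they have to be found in the camera images.
- hook_rod: Loose hooked rod, about 120 g: square wooden handle 18 x 18 mm, 100 mm long, with a steel wire shaft 8 mm thick that runs on from its front end and turns down in a hook leg. Origin: centre of the handle, on the shaft's axis. x points along the rod to the hook (leg centre 180 mm ahead), z up; the leg runs straight down to 36 mm below the shaft's axis.
- hook_tip (a point): Lower end of the rod's 8 mm thick hook leg, on the leg's centre line: 180 mm ahead of the rod's origin and 36 mm below it in the rod's axes.
- rest: Fixed wooden rest for the rod. Origin on the table under the handle's centre; x points where the hook belongs, z up. Notched posts 10 mm thick at x = -43 mm (under the handle's rear, notch 32 mm wide) and x = +100 mm (under the shaft, notch 26 mm), lips 12 mm high. Rod at rest: axis 70 mm above the table along the rest's x, origin over the rest's origin (within 8 mm). The handle is free between.
- cage: Fixed drying cage: plywood base 260 x 280 mm, 30 mm high, with a wire hood. Origin on the table; x points away from the robot, z up. Hood from x = -80 to +120 mm, y = -130 to +130 mm; roof wires (5 to 8 mm thick) centred 140 mm above the table; its mouth at x = -80 mm is open over the whole width. Plaster casts 56 mm high stand on the base at x,y = (50,100), (60,-100), (-20,100) mm.
- bolt_plate: Fixed steel plate of the slide bolt, 150 x 50 x 4 mm, on the cage's base. Origin at its underside, 30 mm above the table; x points away from the robot, along the bolt, which runs over the plate's middle (y = 0). Heights over the origin: bolt bar's top 15 mm (bar 10 mm thick), rear guides 20 mm, front guide 21 mm. Nearer rear guide's face at x = +38 mm; between it and the tab is free room.
- tab (a point): Middle of the top edge of the bolt's upright steel tab: 6 mm thick along the bolt, 28 mm wide, top 46 mm over the plate's origin. Starts at x = -16 to +8 mm of the plate; pulled from its far side it slides to -x. It takes about 7 N to slide, a little more if fast, stays where left, and ends hard at a hidden stop, set differently each time: tab at x = -44 to -28 mm of the plate.
- tub: Lidded white tub, 90 mm wide, 110 mm high, loose, to be left alone. Origin under its centre.
- brush_pot: Black pot with brushes, 82 mm wide, about 215 mm high with the brushes, loose, to be left alone. Origin under its centre.
- pastel_box: Flat black box of pastels, 160 x 100 x 27 mm, loose, to be left alone. Origin under its centre.
Things that resemble listed ones, but are neither listed nor needed, are in the scene too. Of the things like the rest, leave any that is purple; of the rest the smaller one is meant.

How it is judged:
By the outcome, as a careful person would: the job done as asked, in the order asked, and still so for the second after the job is handed in, with the robot touching nothing.
It also fails if it takes over 72 s, if anything falls off the work surface, if the arm or the gripper's body presses on something with over 40 N, if the wrist force passes 120 N, or if a joint passes its speed limit or range.

## Working session

There is one attempt and no reset: what is moved stays moved. The work goes in short steps, Python scripts to look and compute and a tool call to move; the robot and the scene stay as the last step left them, time stands still between calls to the robot, and variables do not carry over. Pictures are saved under pics/ and viewed, at most 10 in all, crops included, and the job is handed in when it is done.

Besides the shell and the picture viewer there is one more tool, called after ">>>" as name([rows], argument=value, ...), one row to a line, values as JSON. step_arm: Moves the arm, as the interface text tells. Its arguments: {"type":"object","properties":{"commands":{"type":"array"},"squeeze":{"type":"number"}},"required":["commands"]}

```bash
mkdir -p pics
python3 - <<'E'
from station import monitor, eyes
import cv2, numpy as np
np.set_printoptions(precision=4,suppress=True)
o=monitor.get_obs(); print({k:np.round(v,3) for k,v in o.items()})
for n in ["scene","top","wrist"]:
    c=eyes.camera_info(n); print(n,c["camera_matrix"],c["extrinsics"])
    im=eyes.get_image(n); cv2.imwrite(f"pics/{n}0.png",im[:,:,::-1])
E
```

```text
{'t': np.float64(0.0), 'q': array([ 1.171,  0.053,  1.614,  0.   ,  1.476, -0.119]), 'dq': array([-0.   ,  0.   ,  0.001,  0.002,  0.002, -0.001]), 'effort': array([  0.001, -39.368, -37.018,  -0.   ,   0.007,   0.   ]), 'tool_pos': array([0.173, 0.6  , 0.403]), 'tool_rot': array([-0.439, -3.11 ,  0.003]), 'contact_force': array([-0.553, -0.492, -0.386]), 'wrist_torque': array([0.05 , 0.017, 0.008]), 'grip_force': np.float64(0.0), 'opening': np.float64(0.085)}
scene [[526.7198   0.     322.3424]
 [  0.     526.7198 243.8075]
 [  0.       0.       1.    ]] [[-0.69    0.6111 -0.3879  1.0286]
 [ 0.7237  0.5729 -0.3848  0.4948]
 [-0.0129 -0.5462 -0.8375  1.3752]
 [ 0.      0.      0.      1.    ]]
top [[516.3939   0.     325.3055]
 [  0.     516.3939 235.8738]
 [  0.       0.       1.    ]] [[ 0.0028 -0.9781  0.208   0.1916]
 [-1.     -0.0034 -0.0025 -0.0694]
 [ 0.0031 -0.208  -0.9781  1.3836]
 [ 0.      0.      0.      1.    ]]
wrist [[371.6483   0.     319.9915]
 [  0.     371.6483 242.6592]
 [  0.       0.       1.    ]] [[ 0.2766  0.9272  0.2525  0.1107]
 [ 0.961  -0.266  -0.0759  0.6186]
 [-0.0033  0.2636 -0.9646  0.3741]
 [ 0.      0.      0.      1.    ]]
```

View pics/top0.png

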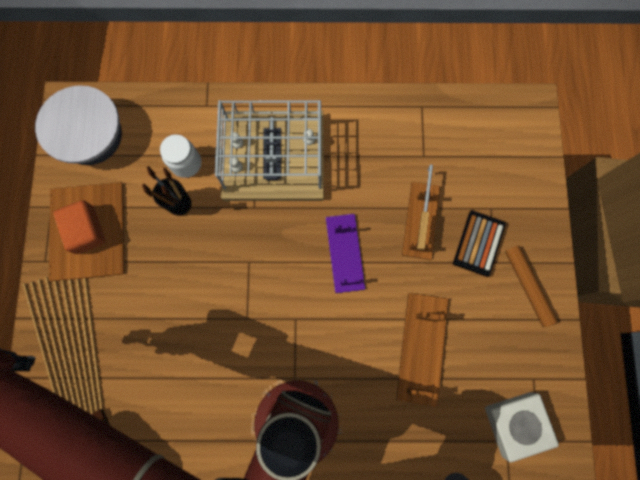

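View pics/scene0.png

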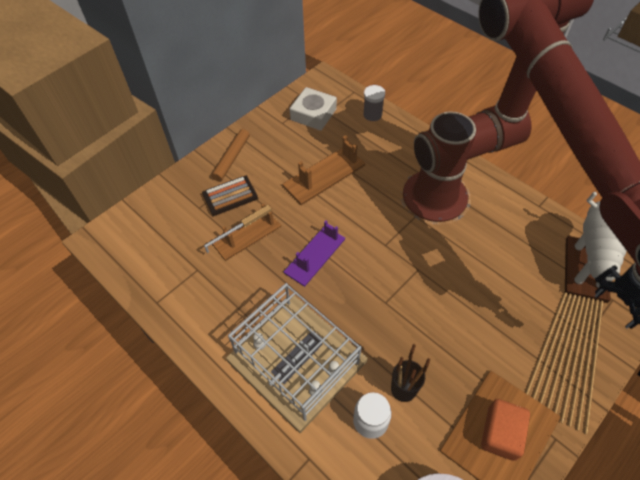

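The top view shows the cage at (270,148), with the bolt plate at (272,155). The candidates for the rest are:
- Small wooden rest carrying the rod at (422,220).
- Purple one at (345,253), to be left alone.
- Larger wooden one at (425,345).

For the rod, the hooked rod is at (426,210), and the loose plain bar at (530,285) is a decoy. I choose the small rest and the rod on it. The tub is at (180,155), the pot at (170,192) and the pastel box at (480,243).

Run:
```python
import cv2,numpy as np
t=cv2.imread("pics/top0.png");s=cv2.imread("pics/scene0.png")
def c(im,x,y,w,h): return cv2.resize(im[y:y+h,x:x+w],(400,300),interpolation=cv2.INTER_CUBIC)
a=np.vstack([np.hstack([c(t,370,165,120,100-10),c(s,195,195,100,75)]),np.hstack([c(t,200,95,140,105),c(s,225,285,140,105)])])
cv2.imwrite("pics/crop1.png",cv2.convertScaleAbs(a,alpha=1.6))
```

```text
(no output)
```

View pics/crop1.png

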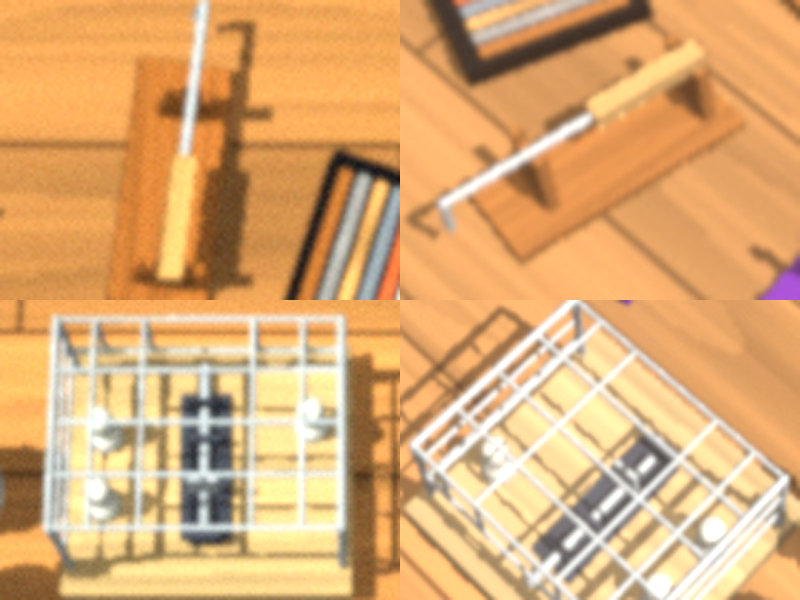

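```bash
cat > h.py <<'E'
import numpy as np, cv2
from station import monitor, eyes
from scipy.spatial.transform import Rotation as R
np.set_printoptions(precision=4,suppress=True)
def ray(n,p,c=None):
    c=c or eyes.camera_info(n); K=np.array(c["camera_matrix"]);E=np.array(c["extrinsics"])
    x=(p[0]-K[0,2])/K[0,0]; y=(p[1]-K[1,2])/K[1,1]
    if n=="wrist":
        r=np.hypot(x,y); s=np.sinc(r/np.pi); d=np.array([x*s,y*s,np.cos(r)])
    else: d=np.array([x,y,1.])
    d=E[:3,:3]@d; return E[:3,3],d/np.linalg.norm(d)
def onz(n,p,z,c=None):
    o,d=ray(n,p,c); return o+d*(z-o[2])/d[2]
def two(a,b):
    # least-squares crossing of rays; returns point, gap
    A=np.zeros((3,3));v=np.zeros(3)
    for o,d in (a,b):
        P=np.eye(3)-np.outer(d,d);A+=P;v+=P@o
    x=np.linalg.solve(A,v); return x,[np.linalg.norm((np.eye(3)-np.outer(d,d))@(x-o)) for o,d in (a,b)]
def state():
    o=monitor.get_obs();return np.array(o["tool_pos"]),R.from_rotvec(o["tool_rot"]),o
def goal(pos,rot):
    "shift in tool axes mm to get TCP at pos, yaw deg"
    p,r,o=state(); return r.inv().apply(np.array(pos)-p)*1000,(r.inv()*rot).as_rotvec(degrees=True)
def put(n,pt,c=None):
    c=c or eyes.camera_info(n); K=np.array(c["camera_matrix"]);E=np.array(c["extrinsics"])
    q=E[:3,:3].T@(np.array(pt)-E[:3,3])
    if n=="wrist":
        a=np.arctan2(np.hypot(q[0],q[1]),q[2]);k=a/np.hypot(q[0],q[1])
    else:k=1/q[2]
    return np.array([K[0,0]*q[0]*k+K[0,2],K[1,1]*q[1]*k+K[1,2]])
E
python3 - <<'E'
from h import *
s=120/400
rear=onz("top",(370+172*s,165+275*s),.079);fr=onz("top",(370+184*s,165+155*s),.079);hk=onz("top",(370+203*s,165+2*s),.072)
print("rod",rear,fr,hk,np.degrees(np.arctan2(*(hk-rear)[1::-1])))
k=.25
print("scene",onz("scene",(195+(692-400)*k,195+50*k),.079),onz("scene",(195+(592-400)*k,195+112*k),.079),onz("scene",(195+(443-400)*k,195+205*k),.07))
f=.35
for p in [(45,527),(343,527),(53,318),(343,318)]: print("roof",onz("top",(200+p[0]*f,95+(p[1]-300)*f),.14))
for p in [(182,540),(230,540),(182,396),(230,396)]: print("plate",onz("top",(200+p[0]*f,95+(p[1]-300)*f),.034))
for nm,p in dict(tub=(180,150),pot=(175,200),box=(480,243)).items(): print(nm,onz("top",p,.0))
E
```

```text
rod [ 0.4393 -0.3205  0.079 ] [ 0.535  -0.3333  0.079 ] [ 0.6638 -0.3548  0.072 ] -8.68290810551353
scene [ 0.4461 -0.315   0.079 ] [ 0.538  -0.3275  0.079 ] [ 0.6664 -0.3506  0.07  ]
roof [0.6136 0.2044 0.14  ]
roof [ 0.6147 -0.0589  0.14  ]
roof [0.8135 0.2065 0.14  ]
roof [ 0.8146 -0.0579  0.14  ]
plate [0.6371 0.0961 0.034 ]
plate [0.6372 0.0502 0.034 ]
plate [0.7845 0.1002 0.034 ]
plate [0.7847 0.0532 0.034 ]
tub [0.7335 0.34   0.    ]
pot [0.5863 0.3449 0.    ]
box [ 0.4674 -0.4959  0.    ]
```

```bash
cat >> h.py <<'E'
def down(yaw):  # tool down, tool x = -(heading), heading yaw deg
    a=np.radians(yaw); return R.from_matrix(np.array([[-np.cos(a),-np.sin(a),0],[-np.sin(a),np.cos(a),0],[0,0,-1]]).T.T@np.eye(3))
E
python3 - <<'E'
from h import *
r=down(0).as_matrix();print(r,np.linalg.det(r)); print(goal([.56,.08,.42],down(0)))
E
```

```text
[[-1.  0.  0.]
 [ 0.  1.  0.]
 [ 0.  0. -1.]] 1.0
(array([-515.919 , -392.7703,  -15.7474]), array([ -0.0891,  -0.0241, -16.0871]))
```

>>> step_arm([
  [50, [-516, -393, -16], -16],
  [50, [-516, -393, -16], -16],
  [50, [-516, -393, -16], -16],
  [50, [-516, -393, -16], -16],
  [50, [-516, -393, -16], -16],
  [50, [-516, -393, -16], -16],
  [50, [-516, -393, -16], -16],
  [50, [-516, -393, -16], -16],
  [50, [-516, -393, -16], -16],
  [50, [-516, -393, -16], -16],
  [50, [-516, -393, -16], -16],
  [50, [-516, -393, -16], -16],
])

```text
t: 1.65
tool_pos: [0.5606, 0.0789, 0.4202]
tool_rot: [-0.006, -3.14, -0.001]
contact_force: [0.3, -0.1, 0.6]
opening: 0.0427
grip_force: 0.0
```

Run:
```python
from h import *
p,r,o=state();print(p,o["tool_rot"],o["t"],o["contact_force"])
c=eyes.camera_info("wrist");im=eyes.get_image("wrist");np.save("cam1.npy",c["extrinsics"])
im=im[:,:,::-1];cv2.imwrite("pics/w1.png",im)
u=put("wrist",[.711,.075,.05],c);print(u)
x0=int(u[0])-80;y0=int(u[1])-60;x0=max(0,min(480,x0));y0=max(0,min(360,y0));print(x0,y0)
cv2.imwrite("pics/w1c.png",cv2.convertScaleAbs(cv2.resize(im[y0:y0+120,x0:x0+160],(800,600),interpolation=cv2.INTER_CUBIC),alpha=1.5))
print(goal([.489,-.327,.33],down(-8.5)))
```

```text
[0.5606 0.0789 0.4202] [-0.006  -3.1403 -0.0006] 1.65 [ 0.3203 -0.0993  0.622 ]
[317.1565 353.5727]
237 293
(array([  70.0026, -407.2021,   90.0477]), array([ 0.0331, -0.0789,  8.3785]))
```

View pics/w1c.png

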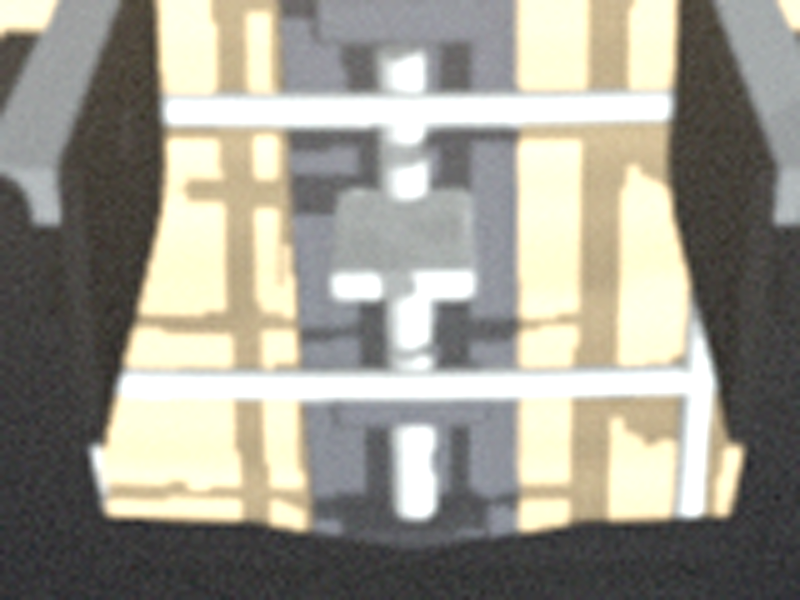

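The wrist crop's image-down is world +x. It shows the tab's bright top edge centred at crop (402,284), full image (317.4,349.8), with its grey near face above. The rear guide is at crop (410,410), roof wires cross at crop rows 108 and 383, and the plate edges are at columns ~285–515.

Run:
```python
from h import *
c=eyes.camera_info("wrist"); w=lambda x,y,z:onz("wrist",(237+x/5,293+y/5),z,c)
for n,p in dict(tab=(402,284,.076),tabL=(331,286,.076),tabR=(477,284,.076),tabnear=(402,271,.076),tabfar=(402,299,.076),guideface=(410,403,.05),frontguide=(400,42,.051),plL=(285,200,.034),plR=(515,200,.034),plL2=(310,500,.034),plR2=(517,500,.034),wire1=(410,108,.14),wire2=(410,383,.14),wireY=(690,450,.14)).items(): print(n,w(*p))
print("top tab",onz("top",(271.75,157.3),.076))
```

```text
tab [0.6895 0.077  0.076 ]
tabL [0.6901 0.063  0.076 ]
tabR [0.6896 0.0917 0.076 ]
tabnear [0.6865 0.077  0.076 ]
tabfar [0.693  0.0769 0.076 ]
guideface [0.737  0.0783 0.05  ]
frontguide [0.6481 0.0766 0.051 ]
plL [0.6939 0.0511 0.034 ]
plR [0.6939 0.1013 0.034 ]
plL2 [0.7777 0.0543 0.034 ]
plR2 [0.7778 0.1037 0.034 ]
wire1 [0.6189 0.0789 0.14  ]
wire2 [0.6691 0.0788 0.14  ]
wireY [0.6839 0.1252 0.14  ]
top tab [0.684  0.0711 0.076 ]
```

>>> step_arm([
  [50, [70, -407, 90], 8.4],
  [50, [70, -407, 90], 8.4],
  [50, [70, -407, 90], 8.4],
  [50, [70, -407, 90], 8.4],
  [50, [70, -407, 90], 8.4],
  [50, [70, -407, 90], 8.4],
  [50, [70, -407, 90], 8.4],
  [50, [70, -407, 90], 8.4],
  [50, [70, -407, 90], 8.4],
  [50, [70, -407, 90], 8.4],
])

```text
t: 2.95
tool_pos: [0.4901, -0.3252, 0.3313]
tool_rot: [0.228, 3.133, -0.0]
contact_force: [0.2, -0.1, 0.4]
opening: 0.0426
grip_force: 0.0
```

Run:
```python
from h import *
p,r,o=state();print(p,o["tool_rot"],o["t"])
c=eyes.camera_info("wrist");im=eyes.get_image("wrist");np.save("cam2.npy",c["extrinsics"])
im=im[:,:,::-1];cv2.imwrite("pics/w2.png",im)
for q in ([.489,-.327,.079],[.66,-.355,.07],[.44,-.32,.079]): print(put("wrist",q,c))
```

```text
[ 0.4901 -0.3252  0.3313] [ 0.2284  3.1326 -0.0003] 2.95
[317.1442 247.4586]
[314.4066 439.6513]
[316.7541 167.6271]
```

View pics/w2.png

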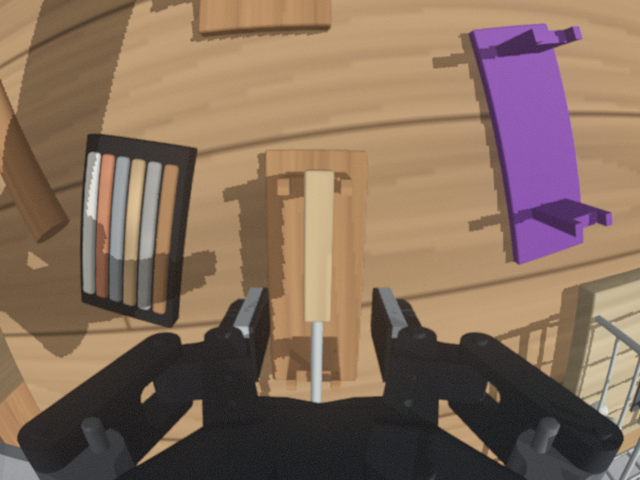

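The wrist view is centred over the small rest. The handle runs from (319,171) to (317,320) and the shaft goes on down to (316,400). The rest's base spans columns 265–367, the pastel box is at (138,230) and the fingers straddle the rod clear of both.

Run:
```python
from h import *
c=eyes.camera_info("wrist")
a=onz("wrist",(319,171),.079,c);b=onz("wrist",(317,320.5),.079,c);s=onz("wrist",(316.5,400),.074,c)
print(a,b,s,np.linalg.norm(b-a),np.degrees(np.arctan2(*(b-a)[1::-1])),np.degrees(np.arctan2(*(s-a)[1::-1])))
for p in [(266,152),(366,152),(274,360),(359,360)]: print("base",onz("wrist",p,.012,c))
m=(a+b)/2; print(m)
g=[*(m[:2]),.225]; print(goal(g,down(-8.5)))
```

```text
[ 0.4422 -0.3192  0.079 ] [ 0.5393 -0.3348  0.079 ] [ 0.6117 -0.3461  0.074 ] 0.09842157306759107 -9.139339447927412 -9.022055184705712
base [ 0.426  -0.3587  0.012 ]
base [ 0.4373 -0.2819  0.012 ]
base [ 0.6094 -0.3861  0.012 ]
base [ 0.6205 -0.3084  0.012 ]
[ 0.4908 -0.327   0.079 ]
(array([ -0.844 ,  -1.4942, 106.2499]), array([-0.0104,  0.0397,  0.1509]))
```

>>> step_arm([
  [50, [-1, -1.5, 50], 0.5],
  [50, [-1, -1.5, 90], 0.5],
  [50, [-1, -1.5, 106], 0.5],
  [50, [-1, -1.5, 106], 0.5],
  [0, [-1, -1.5, 106], 0.5],
  [0, [-1, -1.5, 106], 0.5],
  [0, [-1, -1.5, 106], 0.5],
  [0, [-1, -1.5, 106], 0.5],
  [0, [-1, -1.5, 106], 0.5],
  [0, [-1, -1.5, 106], 0.5],
], squeeze=60)

```text
t: 4.25
tool_pos: [0.4911, -0.3293, 0.2273]
tool_rot: [0.246, 3.128, -0.003]
contact_force: [0.3, 0.5, 6.7]
opening: 0.0169
grip_force: 60.0
```

Run:
```python
from h import *
p,r,o=state();print(p,o["tool_rot"],o["t"],o["contact_force"],o["wrist_torque"],o["opening"],o["grip_force"])
```

```text
[ 0.4911 -0.3293  0.2273] [ 0.246   3.1284 -0.0035] 4.25 [0.3289 0.4892 6.6535] [0.1756 0.0159 0.0171] 0.016882395581850014 59.98239576816559
```

>>> step_arm([
  [0, [0, 0, -5], 0],
  [0, [0, 0, -15], 0],
  [0, [0, 0, -40], 0],
  [0, [0, 0, -80], 0],
  [0, [0, 0, -100], 0],
  [0, [0, 0, -100], 0],
  [0, [0, 0, -100], 0],
], squeeze=110)

```text
t: 5.12
tool_pos: [0.4897, -0.3283, 0.3229]
tool_rot: [-0.246, -3.13, -0.003]
contact_force: [-0.2, 0.3, -2.7]
opening: 0.016
grip_force: 107.3
```

Run:
```python
from h import *
p,r,o=state();print(p,o["tool_rot"],o["t"],o["contact_force"],o["wrist_torque"],o["opening"],o["grip_force"])
c=eyes.camera_info("wrist");im=eyes.get_image("wrist")[:,:,::-1];t=eyes.get_image("top")[:,:,::-1];s=eyes.get_image("scene")[:,:,::-1]
cv2.imwrite("pics/t3.png",t);cv2.imwrite("pics/s3.png",s);cv2.imwrite("pics/w3.png",im)
z=r.as_matrix(); g=p+z[:,2]*.155; h=g-z[:,0]*.18; print(g,h,put("top",h),put("scene",h),put("wrist",g,c),put("wrist",h-[0,0,.036],c))
u=put("scene",h).astype(int);v=put("top",h).astype(int)
f=lambda i,u,:cv2.resize(i[u[1]-75:u[1]+75,u[0]-50:u[0]+50],(400,600),interpolation=cv2.INTER_CUBIC)
print(u,v)
cv2.imwrite("pics/c3.png",cv2.convertScaleAbs(np.hstack([f(t,v+[0,30]),f(s,u+[20,0])]),alpha=1.5))
print(goal([.5,.077,.38],down(1)))
```

```text
[ 0.4897 -0.3283  0.3229] [-0.2461 -3.1296 -0.0027] 5.125 [-0.182   0.3315 -2.7192] [0.0364 0.0232 0.0178] 0.015975310027639154 107.32449173927307
[ 0.4894 -0.328   0.1679] [ 0.6672 -0.3561  0.1674] [439.1399 151.2641] [197.4055 226.4872] [320.0774 320.9779] [319.8867 510.6707]
[197 226] [439 151]
(array([ 53.4099, 402.0094, -56.5181]), array([ 0.1185, -0.1598, -9.9918]))
```

View pics/c3.png

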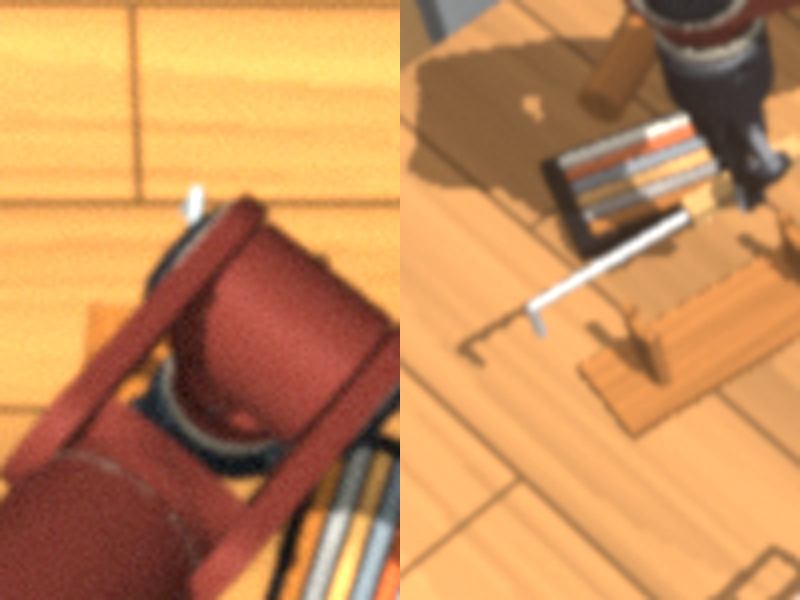

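The rod is held clear of its rest. The hook corner is at scene ≈(200.7,226.7), with the leg hanging to crop (542,333), and the shaft's front end is at top ≈(437.8,152.5).

Run:
```python
from h import *
x,e=two(ray("top",(437.9,152.8)),ray("scene",(201,226.8)));p,r,o=state()
print(x,e,"tool frame",r.inv().apply(x-p)*1000)
x,e=two(ray("top",(437.9,153)),ray("scene",(217-50+142/4,226-75+331/4)));print(x,e)
# shaft line in scene: handle front (700,215), hook (535,303) -> pitch check
for z in (.16,.165,.17,.175):
    print(z,onz("scene",(201,226.8),z),onz("scene",(217-50+285/4,226-75+220/4),z))
```

```text
[ 0.6617 -0.3509  0.1668] [np.float64(0.0024663948494353374), np.float64(0.0024663948494352624)] tool frame [-173.8412    4.2946  155.3209]
[ 0.6681 -0.3526  0.1403] [np.float64(0.007568345779050729), np.float64(0.007568345779050672)]
0.16 [ 0.6587 -0.353   0.16  ] [ 0.5378 -0.3315  0.16  ]
0.165 [ 0.6602 -0.3496  0.165 ] [ 0.5398 -0.3281  0.165 ]
0.17 [ 0.6617 -0.3461  0.17  ] [ 0.5418 -0.3247  0.17  ]
0.175 [ 0.6633 -0.3426  0.175 ] [ 0.5439 -0.3213  0.175 ]
```

Run:
```python
from h import *
print(goal([.41,-.2,.33],down(1.6)));print(goal([.41,.073,.33],down(1.6)));print(goal([.41,.072,.28],down(1.6)))
```

```text
(array([ 98.8633, 114.2568,  -6.9057]), array([  0.1193,  -0.1592, -10.5918]))
(array([141.5307, 383.9012,  -6.2903]), array([  0.1193,  -0.1592, -10.5918]))
(array([141.2267, 382.8227,  43.7071]), array([  0.1193,  -0.1592, -10.5918]))
```

>>> step_arm([
  [0, [45, 40, -7], -5],
  [0, [99, 80, -7], -10.6],
  [0, [99, 114, -7], -10.6],
  [0, [110, 180, -7], -10.6],
  [0, [141, 384, -7], -10.6],
  [0, [141, 384, -7], -10.6],
  [0, [141, 384, -7], -10.6],
  [0, [141, 384, -7], -10.6],
  [0, [141, 384, 20], -10.6],
  [0, [141, 383, 44], -10.6],
  [0, [141, 383, 44], -10.6],
  [0, [141, 383, 44], -10.6],
])

```text
t: 6.78
tool_pos: [0.411, 0.0716, 0.2811]
tool_rot: [-0.044, 3.141, 0.0]
contact_force: [-0.3, -0.0, -1.6]
opening: 0.0159
grip_force: 107.9
```

Run:
```python
from h import *
p,r,o=state();print(p,o["tool_rot"],o["t"],o["contact_force"],o["opening"],o["grip_force"])
c=eyes.camera_info("wrist");im=eyes.get_image("wrist")[:,:,::-1];t=eyes.get_image("top")[:,:,::-1];s=eyes.get_image("scene")[:,:,::-1]
cv2.imwrite("pics/t4.png",t);cv2.imwrite("pics/s4.png",s)
z=r.as_matrix(); g=p+z[:,2]*.155; h=g-z[:,0]*.177; u=put("scene",h).astype(int);v=put("top",h).astype(int);print(g,h,u,v)
f=lambda i,u,:cv2.resize(i[u[1]-75:u[1]+75,u[0]-50:u[0]+50],(400,600),interpolation=cv2.INTER_CUBIC)
cv2.imwrite("pics/c4.png",cv2.convertScaleAbs(np.hstack([f(t,v),f(s,u)]),alpha=1.5))
print(goal([.534,.075,.281],down(1.6)))
```

```text
[0.411  0.0716 0.2811] [-0.0438  3.141   0.0001] 6.775 [-0.3431 -0.0173 -1.5653] 0.01586938031456636 107.85532236099243
[0.411  0.0716 0.1261] [0.588  0.0766 0.1262] [329 310] [266 186]
(array([-122.7459,   -0.0123,    1.2658]), array([-0.0039,  0.1285, -0.0054]))
```

View pics/c4.png

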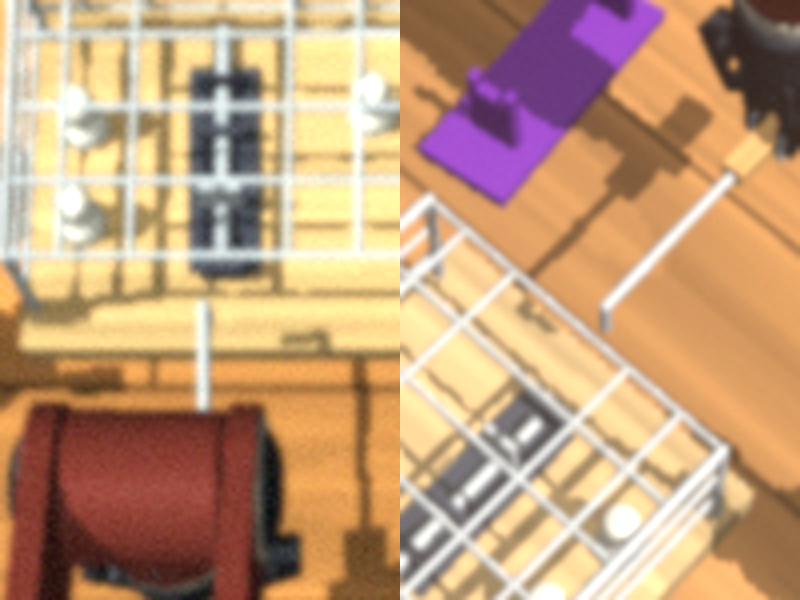

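The top crop shows the hook end at (203,303), within a pixel of prediction, and the tab near (222,188) to its right. The scene crop shows the hook corner at (606,303), leg hanging down, in front of the hood's mouth.

Run:
```python
from h import *
print("rod end",onz("top",(216+203/4,111+303/4),.127))
print("rod front handle",onz("top",(216+203/4,111+405/4),.127))
for z in (.05,.076): print("tab",onz("top",(216+222/4,111+188/4),z))
print("bar far end",onz("top",(216+221/4,111+40/4),.045), onz("top",(216+222/4,111+250/4),.045))
print("mouth wire",onz("top",(216+203/4,111+256/4),.14))
x,e=two(ray("top",(216+203/4,111+303/4)),ray("scene",(329-50+206/4,310-75+303/4)));p,r,o=state()
print(x,e,"tool",r.inv().apply(x-p)*1000)
```

```text
rod end [0.5858 0.0764 0.127 ]
rod front handle [0.519  0.0746 0.127 ]
tab [0.6918 0.0745 0.05  ]
tab [0.6821 0.0717 0.076 ]
bar far end [0.8023 0.0784 0.045 ] [0.6492 0.074  0.045 ]
mouth wire [0.6127 0.0757 0.14  ]
[0.5863 0.0782 0.1226] [np.float64(0.0015764930294966313), np.float64(0.0015764930294966588)] tool [-174.741     1.7295  159.8154]
```

>>> step_arm([
  [0, [0, -3, 3], 0],
  [0, [-12, -3, 3], 0],
  [0, [-25, -3, 3], 0],
  [0, [-40, -3, 3], 0],
  [0, [-60, -3, 3], 0],
  [0, [-80, -3, 3], 0],
  [0, [-100, -3, 3], 0],
  [0, [-116, -3, 3], 0],
  [0, [-126, -3, 3], 0],
  [0, [-126, -3, 3], 0],
  [0, [-126, -3, 3], 0],
])

```text
t: 8.3
tool_pos: [0.5365, 0.0723, 0.2774]
tool_rot: [0.044, -3.141, -0.0]
contact_force: [-0.8, -1.1, -1.7]
opening: 0.016
grip_force: 107.9
```

Run:
```python
from h import *
p,r,o=state();print(p,o["tool_rot"],o["t"],o["contact_force"],o["wrist_torque"],o["opening"],o["grip_force"])
t=eyes.get_image("top")[:,:,::-1];s=eyes.get_image("scene")[:,:,::-1]
cv2.imwrite("pics/t5.png",t);cv2.imwrite("pics/s5.png",s)
z=r.as_matrix(); g=p+z[:,2]*.155; h=g-z[:,0]*.175; u=put("scene",h).astype(int);v=put("top",h).astype(int);print(g,h,u,v)
f=lambda i,u,:cv2.resize(i[u[1]-45:u[1]+45,u[0]-30:u[0]+30],(400,600),interpolation=cv2.INTER_CUBIC)
cv2.imwrite("pics/c5.png",cv2.convertScaleAbs(np.hstack([f(t,v),f(s,u)]),alpha=1.4))
```

```text
[0.5365 0.0723 0.2774] [ 0.0442 -3.1405 -0.    ] 8.3 [-0.8041 -1.1091 -1.6704] [ 0.0316  0.0544 -0.0274] 0.01597372229731112 107.87106156349182
[0.5364 0.0723 0.1224] [0.7114 0.0772 0.1223] [295 343] [267 140]
```

View pics/c5.png

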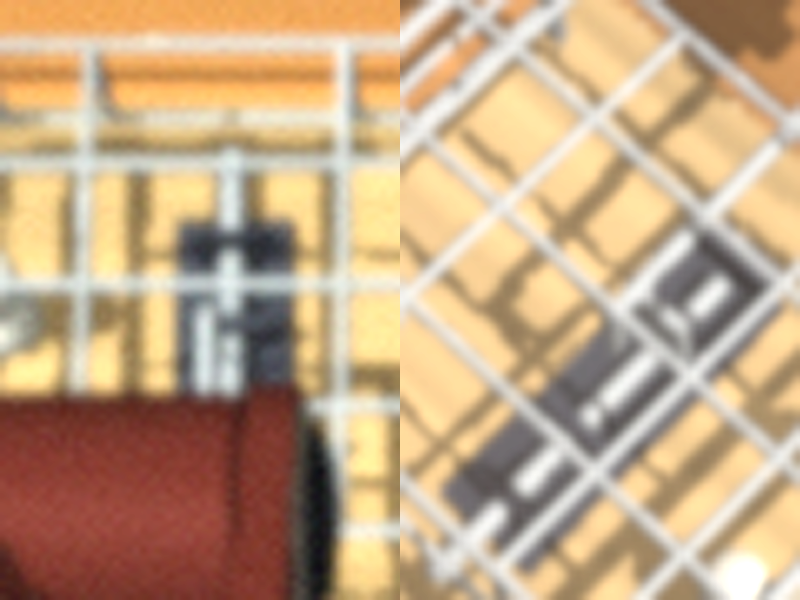

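The scene crop shows the shaft running under the hood to its hook end near (620,325), with the tab as the bright piece near (675,320). The top crop shows the shaft end at (205,303), left of the bar only because of parallax.

Run:
```python
from h import *
s=lambda x,y:(265+(x-400)/6.667,298+y/6.667)
for q in [(650,305),(690,345),(670,325),(680,325)]: print("tab",onz("scene",s(*q),.076))
print("hook",onz("scene",s(622,322),.123)); print(two(ray("top",(237+205/6.667,95+303/6.667)),ray("scene",s(622,322))))
for q in ([.69,.075,.076],[.69,.061,.076],[.69,.089,.076],[.712,.077,.086]):
  u=put("scene",q);print((u-[265,298])*6.667+[400,0])
```

```text
tab [0.6889 0.0759 0.076 ]
tab [0.6899 0.099  0.076 ]
tab [0.6894 0.0875 0.076 ]
tab [0.6867 0.0903 0.076 ]
hook [0.7133 0.0882 0.123 ]
(array([0.7134, 0.0819, 0.1148]), [np.float64(0.004161683286353155), np.float64(0.004161683286353129)])
[646.4217 305.4723]
[621.287  282.5653]
[671.7532 328.5588]
[608.9545 337.6276]
```

>>> step_arm([
  [0, [0, 0, 4], 0],
  [0, [0, 0, 10], 0],
  [0, [0, 0, 17], 0],
  [0, [0, 0, 24], 0],
  [0, [0, 0, 30], 0],
  [0, [0, 0, 30], 0],
  [0, [0, 0, 30], 0],
])

```text
t: 9.28
tool_pos: [0.537, 0.0722, 0.2479]
tool_rot: [-0.044, 3.141, -0.0]
contact_force: [-0.3, 0.9, -1.1]
opening: 0.0159
grip_force: 107.9
```

Run:
```python
from h import *
p,r,o=state();print(p,o["t"],o["contact_force"],o["wrist_torque"])
```

```text
[0.537  0.0722 0.2479] 9.275 [-0.2743  0.9436 -1.1038] [ 0.0397 -0.0063  0.0278]
```

>>> step_arm([
  [0, [2, 0, 0], 0],
  [0, [4, 0, 0], 0],
  [0, [6, 0, 0], 0],
  [0, [8, 0, 0], 0],
  [0, [10, 0, 0], 0],
  [0, [10, 0, 0], 0],
])

```text
t: 10.02
tool_pos: [0.5267, 0.072, 0.2477]
tool_rot: [0.044, -3.141, 0.0]
contact_force: [-1.0, 0.3, -2.2]
opening: 0.016
grip_force: 107.9
```

>>> step_arm([
  [0, [1, 0, 0], 0],
  [0, [2, 0, 0], 0],
  [0, [2, 0, 0], 0],
])

```text
t: 10.4
tool_pos: [0.5248, 0.0719, 0.2477]
tool_rot: [0.044, -3.141, 0.0]
contact_force: [-0.5, 0.1, -1.9]
opening: 0.0162
grip_force: 107.9
```

>>> step_arm([
  [0, [1, 0, 0], 0],
  [0, [2, 0, 0], 0],
  [0, [2, 0, 0], 0],
])

```text
t: 10.78
tool_pos: [0.5228, 0.0719, 0.2477]
tool_rot: [0.044, -3.141, -0.0]
contact_force: [0.6, -0.3, -1.5]
opening: 0.0158
grip_force: 107.9
```

>>> step_arm([
  [0, [1, 0, 0], 0],
  [0, [2, 0, 0], 0],
  [0, [2, 0, 0], 0],
])

```text
t: 11.15
tool_pos: [0.5207, 0.0718, 0.2477]
tool_rot: [0.044, -3.141, 0.0]
contact_force: [-0.9, -0.5, -1.7]
opening: 0.0159
grip_force: 107.9
```

>>> step_arm([
  [0, [1, 0, 0], 0],
  [0, [2, 0, 0], 0],
  [0, [2, 0, 0], 0],
])

```text
t: 11.52
tool_pos: [0.5188, 0.0717, 0.2477]
tool_rot: [0.044, -3.141, 0.0]
contact_force: [-0.1, -1.1, -1.7]
opening: 0.016
grip_force: 107.9
```

>>> step_arm([
  [0, [1, 0, 0], 0],
  [0, [2, 0, 0], 0],
  [0, [2, 0, 0], 0],
])

```text
t: 11.9
tool_pos: [0.5173, 0.0717, 0.2481]
tool_rot: [-0.044, 3.139, 0.0]
contact_force: [3.4, -0.6, -3.0]
opening: 0.0158
grip_force: 107.7
```

>>> step_arm([
  [0, [0.5, 0, 0], 0],
  [0, [1, 0, 0], 0],
  [0, [1, 0, 0], 0],
])

```text
t: 12.28
tool_pos: [0.5166, 0.0716, 0.2483]
tool_rot: [-0.044, 3.138, 0.0]
contact_force: [7.0, 0.8, -4.0]
opening: 0.0161
grip_force: 107.5
```

>>> step_arm([
  [0, [0.5, 0, 0], 0],
  [0, [1, 0, 0], 0],
  [0, [1, 0, 0], 0],
])

```text
t: 12.65
tool_pos: [0.5156, 0.0716, 0.2483]
tool_rot: [-0.044, 3.138, 0.0]
contact_force: [7.3, -0.4, -3.8]
opening: 0.0163
grip_force: 107.5
```

>>> step_arm([
  [0, [0.5, 0, 0], 0],
  [0, [1, 0, 0], 0],
  [0, [1, 0, 0], 0],
])

```text
t: 13.02
tool_pos: [0.5146, 0.0716, 0.2483]
tool_rot: [-0.044, 3.138, 0.0]
contact_force: [7.1, 0.5, -4.8]
opening: 0.0162
grip_force: 107.5
```

>>> step_arm([
  [0, [0.6, 0, 0], 0],
  [0, [1.2, 0, 0], 0],
  [0, [1.8, 0, 0], 0],
  [0, [2.4, 0, 0], 0],
  [0, [3, 0, 0], 0],
  [0, [3.6, 0, 0], 0],
  [0, [4.2, 0, 0], 0],
  [0, [4.8, 0, 0], 0],
  [0, [5.4, 0, 0], 0],
  [0, [6, 0, 0], 0],
  [0, [6.6, 0, 0], 0],
  [0, [7, 0, 0], 0],
])

```text
t: 14.52
tool_pos: [0.5076, 0.0714, 0.2483]
tool_rot: [-0.044, 3.138, 0.0]
contact_force: [6.7, 0.1, -3.8]
opening: 0.0159
grip_force: 107.5
```

>>> step_arm([
  [0, [0.5, 0, 0], 0],
  [0, [1, 0, 0], 0],
  [0, [1.5, 0, 0], 0],
  [0, [1.5, 0, 0], 0],
])

```text
t: 15.02
tool_pos: [0.5061, 0.0714, 0.2483]
tool_rot: [-0.044, 3.138, 0.0]
contact_force: [6.9, 0.3, -4.0]
opening: 0.016
grip_force: 107.5
```

>>> step_arm([
  [0, [0.5, 0, 0], 0],
  [0, [1, 0, 0], 0],
  [0, [1.5, 0, 0], 0],
  [0, [2, 0, 0], 0],
])

```text
t: 15.52
tool_pos: [0.5042, 0.0713, 0.2483]
tool_rot: [-0.044, 3.137, 0.0]
contact_force: [6.6, 0.5, -3.1]
opening: 0.0157
grip_force: 107.5
```

>>> step_arm([
  [0, [0.5, 0, 0], 0],
  [0, [1, 0, 0], 0],
  [0, [1.5, 0, 0], 0],
  [0, [2, 0, 0], 0],
])

```text
t: 16.02
tool_pos: [0.5021, 0.0712, 0.2483]
tool_rot: [-0.044, 3.138, 0.0]
contact_force: [7.4, 1.6, -3.9]
opening: 0.016
grip_force: 107.5
```

>>> step_arm([
  [0, [0.5, 0, 0], 0],
  [0, [1, 0, 0], 0],
  [0, [1.5, 0, 0], 0],
  [0, [2, 0, 0], 0],
])

```text
t: 16.52
tool_pos: [0.5001, 0.0712, 0.2483]
tool_rot: [-0.044, 3.137, 0.0]
contact_force: [7.0, 0.4, -4.2]
opening: 0.0162
grip_force: 107.5
```

>>> step_arm([
  [0, [0.5, 0, 0], 0],
  [0, [1, 0, 0], 0],
  [0, [1.5, 0, 0], 0],
  [0, [2, 0, 0], 0],
])

```text
t: 17.02
tool_pos: [0.4982, 0.0712, 0.2484]
tool_rot: [-0.044, 3.137, 0.0]
contact_force: [7.9, 1.0, -4.2]
opening: 0.0159
grip_force: 107.5
```

>>> step_arm([
  [0, [0.5, 0, 0], 0],
  [0, [1, 0, 0], 0],
  [0, [1, 0, 0], 0],
])

```text
t: 17.4
tool_pos: [0.4971, 0.0711, 0.2483]
tool_rot: [-0.044, 3.138, 0.0]
contact_force: [6.8, 0.3, -4.4]
opening: 0.0158
grip_force: 107.5
```

>>> step_arm([
  [0, [0.5, 0, 0], 0],
  [0, [1, 0, 0], 0],
  [0, [1.5, 0, 0], 0],
  [0, [2, 0, 0], 0],
])

```text
t: 17.9
tool_pos: [0.4951, 0.0711, 0.2483]
tool_rot: [-0.044, 3.137, 0.0]
contact_force: [6.9, 0.6, -3.7]
opening: 0.0163
grip_force: 107.5
```

>>> step_arm([
  [0, [0.5, 0, 0], 0],
  [0, [1, 0, 0], 0],
  [0, [1.5, 0, 0], 0],
  [0, [2, 0, 0], 0],
])

```text
t: 18.4
tool_pos: [0.4931, 0.071, 0.2483]
tool_rot: [-0.044, 3.137, 0.0]
contact_force: [6.6, 0.6, -4.3]
opening: 0.0159
grip_force: 107.5
```

>>> step_arm([
  [0, [0.5, 0, 0], 0],
  [0, [1, 0, 0], 0],
  [0, [1.5, 0, 0], 0],
  [0, [2, 0, 0], 0],
])

```text
t: 18.9
tool_pos: [0.4911, 0.071, 0.2483]
tool_rot: [-0.044, 3.138, 0.0]
contact_force: [7.2, 1.1, -4.3]
opening: 0.0159
grip_force: 107.5
```

>>> step_arm([
  [0, [0.5, 0, 0], 0],
  [0, [1, 0, 0], 0],
  [0, [1.5, 0, 0], 0],
  [0, [2, 0, 0], 0],
])

```text
t: 19.4
tool_pos: [0.4891, 0.0709, 0.2483]
tool_rot: [-0.044, 3.137, 0.0]
contact_force: [6.6, 0.8, -5.0]
opening: 0.0159
grip_force: 107.5
```

>>> step_arm([
  [0, [0.5, 0, 0], 0],
  [0, [1, 0, 0], 0],
  [0, [1.5, 0, 0], 0],
  [0, [2, 0, 0], 0],
])

```text
t: 19.9
tool_pos: [0.4881, 0.0708, 0.249]
tool_rot: [-0.044, 3.132, 0.0]
contact_force: [14.8, 1.4, -7.1]
opening: 0.0163
grip_force: 107.3
```

>>> step_arm([
  [0, [0, 0, 0], 0],
  [0, [0, 0, 0], 0],
])

```text
t: 20.15
tool_pos: [0.4882, 0.0708, 0.249]
tool_rot: [-0.044, 3.132, 0.0]
contact_force: [12.9, 1.2, -7.9]
opening: 0.016
grip_force: 107.4
```

>>> step_arm([
  [0, [0.4, 0, 0], 0],
  [0, [0.4, 0, 0], 0],
  [0, [0.4, 0, 0], 0],
])

```text
t: 20.52
tool_pos: [0.488, 0.0708, 0.2491]
tool_rot: [-0.044, 3.131, 0.0]
contact_force: [14.8, 0.9, -7.3]
opening: 0.0158
grip_force: 107.4
```

Run:
```python
from h import *
for i in range(5): print(monitor.get_obs()["contact_force"],monitor.get_obs()["t"])
```

```text
[14.7951  0.9436 -7.255 ] 20.525
[14.7951  0.9436 -7.255 ] 20.525
[14.7951  0.9436 -7.255 ] 20.525
[14.7951  0.9436 -7.255 ] 20.525
[14.7951  0.9436 -7.255 ] 20.525
```

>>> step_arm([
  [0, [0, 0, 0], 0],
  [0, [0, 0, 0], 0],
  [0, [0, 0, 0], 0],
  [0, [0, 0, 0], 0],
  [0, [0, 0, 0], 0],
])

```text
t: 21.15
tool_pos: [0.488, 0.0708, 0.2491]
tool_rot: [-0.044, 3.131, 0.0]
contact_force: [15.0, 0.8, -8.6]
opening: 0.0161
grip_force: 107.4
```

>>> step_arm([
  [0, [0, 0, 0], 0],
  [0, [0, 0, 0], 0],
  [0, [0, 0, 0], 0],
  [0, [0, 0, 0], 0],
  [0, [0, 0, 0], 0],
])

```text
t: 21.78
tool_pos: [0.488, 0.0708, 0.2491]
tool_rot: [-0.044, 3.131, 0.0]
contact_force: [14.7, 0.7, -8.2]
opening: 0.0159
grip_force: 107.4
```

>>> step_arm([
  [0, [-1, 0, 0], 0],
  [0, [-2, 0, 0], 0],
  [0, [-4, 0, 0], 0],
  [0, [-8, 0, 0], 0],
  [0, [-12, 0, 0], 0],
  [0, [-12, 0, 0], 0],
  [0, [-12, 0, 0], 0],
])

```text
t: 22.65
tool_pos: [0.4979, 0.0712, 0.2476]
tool_rot: [0.044, -3.141, 0.0]
contact_force: [-0.3, -0.4, -0.6]
opening: 0.0161
grip_force: 108.1
```

>>> step_arm([
  [0, [0, 0, -4], 0],
  [0, [0, 0, -10], 0],
  [0, [0, 0, -17], 0],
  [0, [0, 0, -24], 0],
  [0, [0, 0, -29], 0],
  [0, [0, 0, -29], 0],
  [0, [0, 0, -29], 0],
])

```text
t: 23.52
tool_pos: [0.4978, 0.0712, 0.2765]
tool_rot: [0.044, -3.141, 0.0]
contact_force: [-1.0, -0.1, -2.1]
opening: 0.0158
grip_force: 108.1
```

Run:
```python
from h import *
p,r,o=state();print(p,o["tool_rot"],o["t"],o["contact_force"])
t=eyes.get_image("top")[:,:,::-1];s=eyes.get_image("scene")[:,:,::-1]
cv2.imwrite("pics/t6.png",t);cv2.imwrite("pics/s6.png",s)
z=r.as_matrix(); g=p+z[:,2]*.155; h=g-z[:,0]*.178; u=put("scene",h).astype(int);v=put("top",h).astype(int);print(g,h,u,v)
f=lambda i,u,:cv2.resize(i[u[1]-45:u[1]+45,u[0]-30:u[0]+30],(400,600),interpolation=cv2.INTER_CUBIC)
cv2.imwrite("pics/c6.png",cv2.convertScaleAbs(np.hstack([f(t,v),f(s,u)]),alpha=1.4))
```

```text
[0.4978 0.0712 0.2765] [ 0.0442 -3.1409  0.    ] 23.525 [-0.9526 -0.1188 -2.0838]
[0.4977 0.0712 0.1215] [0.6757 0.0762 0.1214] [305 333] [267 154]
```

View pics/c6.png

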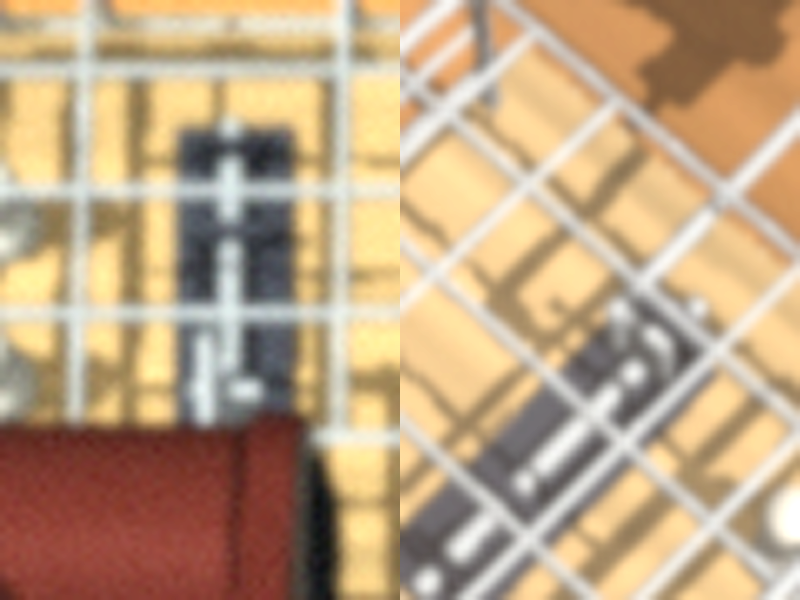

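The bolt has come back: the tab is now by the front guide, at scene crop (660,345). The rod end at top crop (204,332) and the leg at scene crop (620,315) are in free space, past the tab and above it.

Run:
```python
from h import *
p,r,o=state()
s=lambda x,y:(305-30+(x-400)/6.667,333-45+y/6.667)
for z in (.115,.122,.13): print(z,(onz("top",(267-30+204/6.667,154-45+332/6.667),z)-p)*1000, (onz("scene",s(616,300),z)-p)*1000)
print(goal([.40,.07,.28],down(1.6)))
print(goal([.40,-.2,.33],down(1.6)),goal([.4905,-.3285,.33],down(-9)))
```

```text
0.115 [ 167.4311    6.4148 -161.3148] [ 171.805     5.7615 -161.3148]
0.122 [ 164.8181    5.6037 -154.3148] [ 173.7994    8.0829 -154.3148]
0.13 [ 161.8318    4.6766 -146.3148] [ 176.0788   10.736  -146.3148]
(array([97.7676,  1.5937, -3.6143]), array([ 0.0018, -0.0415,  0.0111]))
(array([ 105.3947, -268.298 ,  -53.6173]), array([ 0.0018, -0.0415,  0.0111])) (array([  18.5432, -399.2915,  -53.6843]), array([-0.002 , -0.0415, 10.6111]))
```

>>> step_arm([
  [0, [15, 0, 0], 0],
  [0, [35, 0, 0], 0],
  [0, [60, 0, 0], 0],
  [0, [85, 0, 0], 0],
  [0, [98, 0, 0], 0],
  [0, [98, 0, 0], 0],
  [0, [98, 0, 0], 0],
])

```text
t: 24.5
tool_pos: [0.4004, 0.0684, 0.2769]
tool_rot: [-0.044, 3.141, -0.0]
contact_force: [-0.5, 0.0, -2.2]
opening: 0.0161
grip_force: 108.1
```

Run:
```python
from h import *
print(goal([.40,-.2,.323],down(1.6)),goal([.4897,-.3283,.3229],down(-9)))
```

```text
(array([   7.872 , -268.2754,  -46.1421]), array([-0.0006,  0.0311,  0.0105])) (array([ -78.1866, -399.0458,  -45.994 ]), array([ 0.0023,  0.0311, 10.6105]))
```

>>> step_arm([
  [0, [0, 0, -46], 0],
  [0, [4, -130, -46], 0],
  [0, [4, -130, -46], 0],
  [0, [8, -250, -46], 0],
  [0, [8, -268, -46], 0],
  [0, [-10, -300, -46], 3],
  [0, [-78, -399, -46], 10.6],
  [0, [-78, -399, -46], 10.6],
  [0, [-78, -399, -46], 10.6],
  [0, [-78, -399, -46], 10.6],
  [0, [-78, -399, -46], 10.6],
  [0, [-78, -399, -46], 10.6],
])

```text
t: 26.0
tool_pos: [0.4889, -0.3274, 0.3233]
tool_rot: [0.245, 3.131, -0.001]
contact_force: [-0.0, 0.2, -1.1]
opening: 0.0162
grip_force: 108.2
```

Run:
```python
from h import *
p,r,o=state();print(p,o["tool_rot"],o["t"],o["contact_force"])
t=eyes.get_image("top")[:,:,::-1];s=eyes.get_image("scene")[:,:,::-1];w=eyes.get_image("wrist")[:,:,::-1]
for n,i in zip("tsw",(t,s,w)): cv2.imwrite(f"pics/{n}7.png",i)
for n,i,b in (("t",t,(425,140,30,24)),("s",s,(190,200,55,45)),("s",s,(190,215,28,28)),("w",w,(300,150,45,165))):
    a=cv2.imread(f"pics/{n}3.png");x,y,W,H=b
    g=lambda m:cv2.cvtColor(m,cv2.COLOR_BGR2GRAY)[y:y+H,x:x+W].astype(np.float32)
    print(n,cv2.phaseCorrelate(g(a),g(np.ascontiguousarray(i)),cv2.createHanningWindow((W,H),cv2.CV_32F)),np.abs(g(a)-g(np.ascontiguousarray(i))).mean())
# shaft/leg mask
for k in "37":
    m=cv2.cvtColor(cv2.imread(f"pics/s{k}.png"),cv2.COLOR_BGR2HSV)[200:250,190:245]
    b=(m[...,1]<60)&(m[...,2]>90);ys,xs=np.nonzero(b);print(k,len(xs),[(x+190,ys[xs==x].min()+200,ys[xs==x].max()+200) for x in sorted(set(xs))][::3])
print(goal([.4911,-.3293,.2273],down(-9)))
```

```text
[ 0.4889 -0.3274  0.3233] [ 0.2449  3.1312 -0.001 ] 26.0 [-0.046   0.1571 -1.0995]
t ((-0.3139363273251643, 0.29678386595294093), 0.9211836788389418) 2.5527778
s ((-0.0436287693548465, 0.41604930642336413), 0.9706607384151883) 1.440808
s ((0.007450152271427868, -0.11406774350188265), 1.025144516626994) 1.4387755
w ((0.4716939217080771, -0.1255363377390779), 0.9116402228084611) 1.9364309
3 175 [(np.int64(199), np.int64(227), np.int64(229)), (np.int64(202), np.int64(225), np.int64(234)), (np.int64(205), np.int64(223), np.int64(225)), (np.int64(208), np.int64(221), np.int64(223)), (np.int64(211), np.int64(219), np.int64(222)), (np.int64(214), np.int64(203), np.int64(220)), (np.int64(217), np.int64(215), np.int64(218)), (np.int64(220), np.int64(213), np.int64(217)), (np.int64(223), np.int64(212), np.int64(215)), (np.int64(226), np.int64(210), np.int64(213)), (np.int64(229), np.int64(208), np.int64(211)), (np.int64(232), np.int64(206), np.int64(210)), (np.int64(235), np.int64(205), np.int64(208)), (np.int64(238), np.int64(204), np.int64(206))]
7 174 [(np.int64(199), np.int64(226), np.int64(228)), (np.int64(202), np.int64(224), np.int64(233)), (np.int64(205), np.int64(223), np.int64(225)), (np.int64(208), np.int64(221), np.int64(223)), (np.int64(211), np.int64(219), np.int64(221)), (np.int64(214), np.int64(203), np.int64(220)), (np.int64(217), np.int64(215), np.int64(218)), (np.int64(220), np.int64(213), np.int64(216)), (np.int64(223), np.int64(211), np.int64(215)), (np.int64(226), np.int64(210), np.int64(213)), (np.int64(229), np.int64(200), np.int64(211)), (np.int64(232), np.int64(206), np.int64(209)), (np.int64(235), np.int64(204), np.int64(208)), (np.int64(238), np.int64(203), np.int64(206))]
(array([-2.2542, -1.1788, 95.9662]), array([-0.031 ,  0.0457,  0.0391]))
```

The pictures match the ones taken just after pick-up, so the rod has not slipped. I'll lower it.

>>> step_arm([
  [0, [-2, -1, 30], 0],
  [0, [-2, -1, 60], 0],
  [0, [-2, -1, 75], 0],
  [0, [-2, -1, 83], 0],
  [0, [-2, -1, 89], 0],
  [0, [-2, -1, 93], 0],
  [0, [-2, -1, 93], 0],
  [0, [-2, -1, 93], 0],
], squeeze=60)

```text
t: 27.15
tool_pos: [0.4912, -0.3297, 0.2303]
tool_rot: [0.246, 3.131, -0.001]
contact_force: [-0.1, -0.6, -0.5]
opening: 0.0162
grip_force: 108.2
```

>>> step_arm([
  [0, [0, 0, 1.5], 0],
  [0, [0, 0, 1.5], 0],
])

```text
t: 27.4
tool_pos: [0.491, -0.3295, 0.2282]
tool_rot: [-0.246, -3.132, -0.0]
contact_force: [-0.9, -0.3, -1.2]
opening: 0.0163
grip_force: 108.2
```

>>> step_arm([
  [0, [0, 0, 0.7], 0],
  [0, [0, 0, 1.2], 0],
  [0, [0, 0, 1.2], 0],
])

```text
t: 27.78
tool_pos: [0.491, -0.3296, 0.2275]
tool_rot: [0.246, 3.132, -0.0]
contact_force: [-2.2, 1.0, 2.0]
opening: 0.0162
grip_force: 108.6
```

Contact is felt, so I open slowly and then rise.

>>> step_arm([
  [22, [0, 0, 0], 0],
  [26, [0, 0, 0], 0],
  [32, [0, 0, 0], 0],
  [50, [0, 0, 0], 0],
  [50, [0, 0, 0], 0],
  [50, [0, 0, 0], 0],
  [50, [0, 0, -15], 0],
  [50, [0, 0, -50], 0],
  [50, [0, 0, -110], 0],
  [50, [0, 0, -110], 0],
  [50, [0, 0, -110], 0],
  [50, [0, 0, -110], 0],
])

```text
t: 29.28
tool_pos: [0.4905, -0.3292, 0.3354]
tool_rot: [-0.246, -3.13, -0.003]
contact_force: [0.1, 0.5, -0.4]
opening: 0.0426
grip_force: 0.0
```

Run:
```python
from h import *
p,r,o=state();print(p,o["tool_rot"],o["t"],o["contact_force"])
c=eyes.camera_info("wrist");w=eyes.get_image("wrist")[:,:,::-1];s=eyes.get_image("scene")[:,:,::-1]
cv2.imwrite("pics/w8.png",w)
cv2.imwrite("pics/c8.png",cv2.convertScaleAbs(np.hstack([cv2.resize(w[130:430,220:420],(400,600)),cv2.resize(s[180:276,190:254],(400,600))]),alpha=1.4))
for q in ([.4422,-.3192,.079],[.5393,-.3348,.079]): print(put("wrist",q,c))
```

```text
[ 0.4905 -0.3292  0.3354] [-0.246  -3.1295 -0.0028] 29.275 [ 0.1004  0.491  -0.3769]
[323.4056 170.1714]
[322.6221 317.514 ]
```

View pics/c8.png

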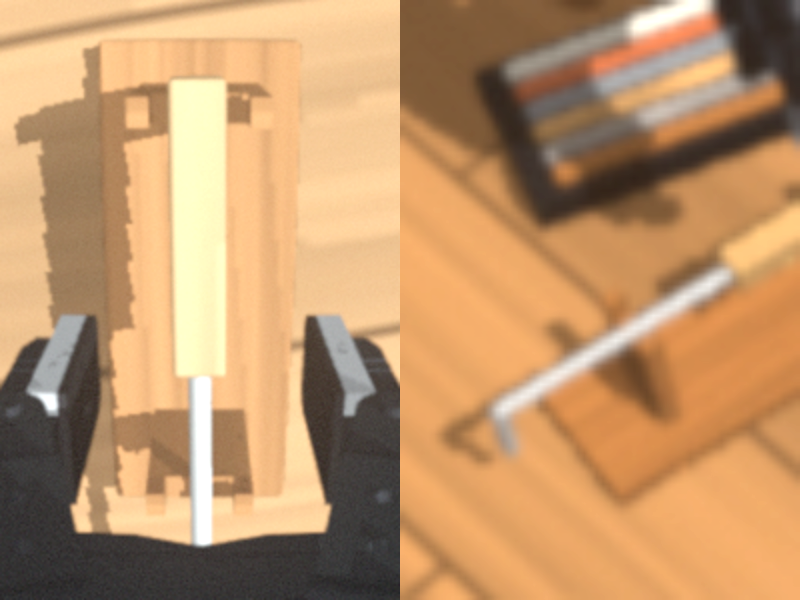

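The rod lies in both notches, with its handle ends at wrist (319,169) and (320,318), as it was at the start. The hook hangs down at scene crop (505,430), and the gripper is clear.

```bash
python3 -c "
from station import finish_job; print(finish_job())"
```

```text
the job is handed in; nothing more can be done
None
```

The job is handed in at about 29 s: the bolt was drawn back to its stop and held at about 15 N for over a second (highest reading about 17 N), and the rod is back on its rest with the hook hanging down, let go.

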